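# Press the red earphone shut with the bench locking pliers, then release them

## Task

Press the red earphone shut: squeeze together the two black handles of the locking pliers that hold the red earphone until they go over centre and stay locked on it by themselves, and let go. Then push down the yellow release lever at their tail so that they spring fully open, leaving the red cap seated against its shell. Leave the pliers with the blue earphone alone.

Things in the scene. Friction and masses are not known exactly. Their poses are not given: they have to be found in the camera images.
- red_pliers: Locking pliers lying flat on a grey base plate (225 x 80 x 10 mm, fixed to the desk), a red earphone in their jaws. Origin: on the desk below the pivot bolt (bolt top z = 88 mm); +x runs to the jaws (earphone at x = 75), -x to handles and tail, y across, z up. The fixed red shell stands at y = -14 to 0 mm. The blue pliers are built the same but hold a blue earphone.
- red_grip (a point): Where to squeeze: midway between the red pliers' two black handles, at the pliers' x = -85, y = 0, z = 72 mm (axes as the pliers). Handles: 100 mm long in x, 10 thick, 24 tall (z = 60 to 84), at +y and -y, turning together; clear beside and below. Here over their outer faces: 70 mm open, 48 at centre, 41 locked. About 10 N each at first, less towards the centre.
- red_handle (a joint): Closing angle of each handle of the red pliers, rad: 0 fully open, 0.125 the centre, 0.17 locked (stop). Let go short of the centre they spring open; beyond it a spring pulls them to the stop and they stay locked until the lever is pushed.
- red_lever: Yellow release lever at the red pliers' tail. Origin: its hinge, at the pliers' x = -125, y = 0, z = 72 mm. Runs along its own -x to a paddle 34 x 36 x 6 mm, centre 45 mm from the hinge. Paddle centre at the pliers' x = -170, z = 65 when open; it rises to x = -165, z = 94 when locked. Then about 8 mm straight down (5 N) takes them over centre: they spring open, the lever drops.
- red_cap: Loose red earphone cap in the red pliers' jaws: disc 34 mm across, 14 thick in y, on a flat foot, 40 g. Origin: under its centre. Slides in y in a nest, floor 52 mm above the desk, at the pliers' x = 75. At the start its centre is at the pliers' y = 13 to 16 mm, 6 to 9 mm off the shell; the closing jaw pushes it against the shell (y = 7).
- blue_grip (a point): Point on one handle of the pliers with the blue earphone, at mid-thickness, 85 mm behind the pivot, 72 mm above the desk; shifts when those handles move. Not to be moved.
There are look-alikes about, which are no part of the job. What is meant by the red_cap is not green, and is the larger of those in its own colour.

How it is judged:
By the outcome, as a careful person would: the job done as asked, in the order asked, and still so for the second after the job is handed in, with the robot touching nothing.
It also fails if it takes over 38 s, if anything falls off the work surface, if the arm or the gripper's body presses on something with over 40 N, if the wrist force passes 120 N, or if a joint passes its speed limit or range.

## Robot

A 6-joint arm with a two-finger parallel gripper is mounted at the origin on the work surface. World frame = base frame: x ahead of the robot, y to its left, z up, the work surface at z = 0. Lengths are in m, angles in rad, forces in N, time in s.
With the tool pointing down it reaches from about 0.35 to 0.875 m from the base axis. Payload 15.5 kg.
Tool frame: the origin (TCP) lies at the very end of the fingers, on their centre line; the grasp point (between the pads) lies 19 mm behind it (arm.grasp_offset is the distance from the TCP to the grasp point, in m); z points along the fingers, y is the line along which they close (so a half turn about z gives the same grasp; the last joint's range is limited). The gripper opens to 85 mm and grips with 20 to 120 N. Pads are 22 mm wide; open, the fingers measure 114 mm over their backs; the gripper's body (76 mm by 85 mm) begins 54 mm behind the grasp point. The pads swing forward as they close: fully open they stand 13 mm farther back than shut.
Start: joints at [1.19, 0.494, 1.345, -0, 1.302, -0.096], TCP at [0.176, 0.6, 0.202] pointing down, gripper open.
Joint ranges: [-2.91, 2.91], [-0.82, 2.16], [0.22, 2.67], [-1.22, 4.37], [0.12, 2.79], [-3.08, 3.08]. Speed limits (rad/s): [1.89, 1.89, 2.57, 3.01, 3.01, 3.01].

## Interface

Orientations are given as a 3x3 rotation matrix whose columns are the frame's x, y, z axes.
In Python, from workcell import arm gives the robot as it stands.
- The arm moves only by the shell command python3 -m pendant 'ROWS' [FORCE]. ROWS is a JSON object of lists of equal length, an entry for each row: "claw": the finger opening in mm, from 0 to 85.4; "travel": the shift along the tool's x, y, z in mm, a list of three; "twist": the turn about the tool's z in degrees. In form: {"claw": [claw, ...], "travel": [[x, y, z], ...], "twist": [twist, ...]}. A call has 1 to 20 rows; each row is the pose to reach, as a shift and turn from the pose commanded when the call began, along the tool's axes at that moment; what a row does not reach only later rows make up. A row lasts 1/10 s, in which the tool goes at most 50 mm and 8.59 degrees, less where a joint would pass 70% of its speed; a pose out of reach is approached as far as the arm can. A call with a gripper value outside its range is refused whole. The fingers move at their own pace and stop on an object; FORCE is the grip in N (left out, the last holds). Time passes only in rows, so rows that repeat a pose let the fingers close. It gives the time, the measured TCP pose, the force, the opening and the grip force at its end, in the units of the state.
- arm.get_obs(): the state, without advancing time (a new reading comes with each control period).
- arm.snapshot(name): name is "scene" or "top" or "wrist"; returns the picture (384x512x3 uint8, red, green, blue); there is no depth.
- arm.get_calibration(name): a dict with "fovy" (degrees; the focal length in pixels is half the picture's height over the tangent of half this angle, whatever the lens; pixels are square), "cx", "cy" (the principal point, pixels), "world_to_cam" (4x4, takes a point from world to camera coordinates). Camera axes: x right, y down, z forward; pixel columns grow to the right and rows downward; lengths in m; the calibration is good to about 2 mm. A picture is of the moment at which its call begins: read the wrist's pose just before it. get_calibration takes no time and is no camera call; for the wrist camera it gives the pose at the moment of the call.
- arm.hand_in(): hands the job in; it is judged then, once.
Trained networks look in the newest picture that a camera, given by its name, has taken for a name from the list of things; names that differ only in an ending like _2 or _b are one class to them, and where a whole thing is asked for, a point or a joint stands for the part that bears it (a point fixed in the world has none). Each returns a list of dicts, best first, with "p" (0 to 1); they miss things now and then, are a little off and sometimes report something else, mostly with a low value. They report only what shows in the picture. A call takes as long as a camera call. They do not tell look-alikes from the thing itself.
- arm.search_frame(name, camera): "box" ([left, top, right, bottom] in pixels, round what is visible of it).
- arm.trace(name, camera): "mask" (384x512 bool, what is visible of it) and "box" ([left, top, right, bottom] in pixels, round what is visible of it).
- arm.spot_point(name, camera): "at" ([column, row] in pixels: a listed point, or the origin of a listed thing).
The state is a dict: "time": time; "q": joint angles; "qd": joint speeds; "joint_efforts": joint torques, N m; "tcp_pos": TCP position; "tool_rot": TCP orientation; "wrist_force": force on the tool from outside, world axes, zero at the start; "torque": the same for the moment, N m; "opening": finger opening in m; "grip_force": force on a finger pad.
Only numpy, scipy, OpenCV 4.12 (cv2) and the standard library are available. Lean on these libraries where they do the work, as an engineer would, in place of code of your own. Each camera call takes 0.05 s, during which the arm holds its last target. There are 200 camera calls.

## Working session

There is one attempt and no reset: what is moved stays moved. The work goes in short steps, Python scripts to look and compute and a shell command to move; the robot and the scene stay as the last step left them, time stands still between calls to the robot, and variables do not carry over. Pictures are saved under pics/ and viewed, at most 11 in all, crops included, and the job is handed in when it is done.

```bash
mkdir -p pics; ls
cat > h.py <<'E'
import numpy as np, cv2
from workcell import arm
def ray(cam,px):
    c=arm.get_calibration(cam);f=192/np.tan(np.radians(c["fovy"])/2)
    M=np.array(c["world_to_cam"]);R=M[:3,:3];o=-R.T@M[:3,3]
    return o,R.T@np.array([(px[0]-c["cx"])/f,(px[1]-c["cy"])/f,1])
def onz(cam,px,z):
    o,d=ray(cam,px);return o+d*(z-o[2])/d[2]
def proj(cam,P):
    c=arm.get_calibration(cam);f=192/np.tan(np.radians(c["fovy"])/2)
    M=np.array(c["world_to_cam"]);p=M[:3,:3]@P+M[:3,3];return np.array([c["cx"]+f*p[0]/p[2],c["cy"]+f*p[1]/p[2]])
def save(cam,n):
    im=arm.snapshot(cam);cv2.imwrite("pics/"+n,im[:,:,::-1]);return im
E
python3 - <<'E'
from h import *
a=save("scene","s0.png");b=save("top","t0.png")
cv2.imwrite("pics/st.png",np.vstack([a,b])[:,:,::-1])
print(arm.get_obs()["time"])
for n,z in [("red_pliers",0),("red_grip",.072),("red_lever",.072),("red_cap",.052),("blue_grip",.072)]:
    for r in arm.spot_point(n,"top"): print(n,r["p"],np.round(r["at"],1),np.round(onz("top",r["at"],z),4))
print(arm.get_obs()["time"])
E
```

```text
pics
0.1
red_pliers 0.93 [332.1 187.5] [ 0.6919 -0.1819  0.    ]
red_grip 0.84 [338.7 224.2] [ 0.6067 -0.1828  0.072 ]
red_lever 0.77 [343.2 242.7] [ 0.5675 -0.1924  0.072 ]
red_cap 0.53 [281.4 153.1] [ 0.7618 -0.0598  0.052 ]
red_cap 0.47 [324.3 156.3] [ 0.7562 -0.1549  0.052 ]
red_cap 0.41 [317.4 125. ] [ 0.8263 -0.1393  0.052 ]
blue_grip 0.97 [158.3 221.5] [0.6067 0.2025 0.072 ]
0.35
```

View pics/t0.png

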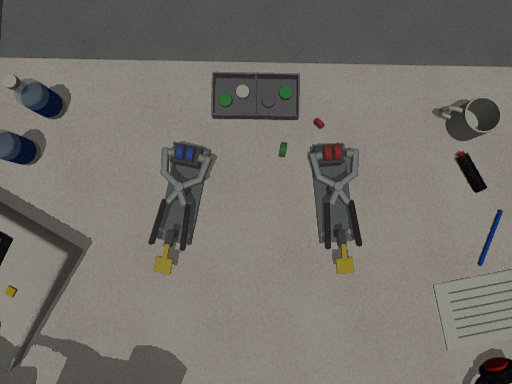

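View pics/s0.png

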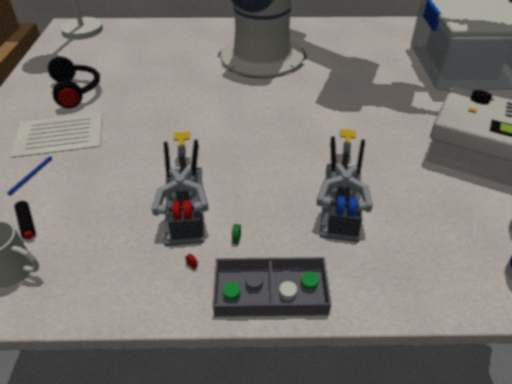

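The pictures show the red pliers on the right of the top view (jaws at about (333,152), paddle (345,266)) and the blue pliers on the left. The red ones point along world +x, turned about 5°.

```bash
cat >> h.py <<'E'
def plan(tgt,yaw):
    """travel (mm, tool axes) and twist (deg) to TCP tgt with tool y along pliers y"""
    o=arm.get_obs();R=np.array(o["tool_rot"]);d=R.T@(np.array(tgt)-o["tcp_pos"])*1e3
    yp=np.array([-np.sin(yaw),np.cos(yaw),0]);v=R.T@yp
    t=np.degrees(np.arctan2(-v[0],v[1]));t=(t+90)%180-90
    print("t",o["time"],"tcp",np.round(o["tcp_pos"],4),"travel",np.round(d,1),"twist",round(t,1),"q",np.round(o["q"],2),"F",np.round(o["wrist_force"],1),"open",o["opening"]);return d,t
E
python3 - <<'E'
from h import *
print(np.round(arm.get_obs()["tool_rot"],3))
plan([.607,-.187,.24],np.radians(4.8))
E
```

```text
[[-0.96   0.281 -0.   ]
 [ 0.281  0.96  -0.   ]
 [ 0.    -0.    -1.   ]]
t 0.35 tcp [0.1756 0.5997 0.2015] travel [-635.1 -633.8  -38.3] twist -21.1 q [ 1.19  0.49  1.35  0.    1.3  -0.1 ] F [ 0.4  0.1 -0.7] open 0.08546793300284754
```

```bash
python3 -m pendant '{"claw":[85,85,85,85,85,85,85,85,85,85,85,85,85,85,85,85,85,85,85,85],"travel":[[-635,-634,-38],[-635,-634,-38],[-635,-634,-38],[-635,-634,-38],[-635,-634,-38],[-635,-634,-38],[-635,-634,-38],[-635,-634,-38],[-635,-634,-38],[-635,-634,-38],[-635,-634,-38],[-635,-634,-38],[-635,-634,-38],[-635,-634,-38],[-635,-634,-38],[-635,-634,-38],[-635,-634,-38],[-635,-634,-38],[-635,-634,-38],[-635,-634,-38]],"twist":[-21,-21,-21,-21,-21,-21,-21,-21,-21,-21,-21,-21,-21,-21,-21,-21,-21,-21,-21,-21]}'
python3 - <<'E'
from h import *
plan([.607,-.187,.24],np.radians(4.8))
C=arm.get_calibration("wrist")
a=save("wrist","w0.png")
for n,z in [("red_pliers",0),("red_grip",.072),("red_lever",.072),("red_cap",.052)]:
    for r in arm.spot_point(n,"wrist"): print(n,r["p"],np.round(r["at"],1),np.round(onz("wrist",r["at"],z),4))
E
```

```text
time: 2.35
tcp_pos: [0.6069, -0.1879, 0.2391]
tool_rot: [[-0.997, -0.08, -0.001], [-0.08, 0.997, 0.0], [0.001, 0.0, -1.0]]
wrist_force: [-0.7, 0.2, 0.3]
opening: 0.0849
grip_force: 0.0
t 2.35 tcp [ 0.6069 -0.1879  0.2391] travel [-0.2  0.9 -0.9] twist -0.2 q [-0.39  0.48  1.27  0.    1.4  -2.05] F [-0.7  0.2  0.3] open 0.0848652851549445
red_pliers 0.71 [260.2 206.8] [ 0.6818 -0.182   0.    ]
red_grip 0.9 [263.  162.9] [ 0.6031 -0.1846  0.072 ]
red_lever 0.69 [264.3 123.1] [ 0.5604 -0.1867  0.072 ]
red_cap 0.59 [280.3 302.7] [ 0.7986 -0.1448  0.052 ]
red_cap 0.59 [337.7 268.6] [ 0.7399 -0.0757  0.052 ]
red_cap 0.57 [273.1 277. ] [ 0.7594 -0.1583  0.052 ]
```

View pics/w0.png

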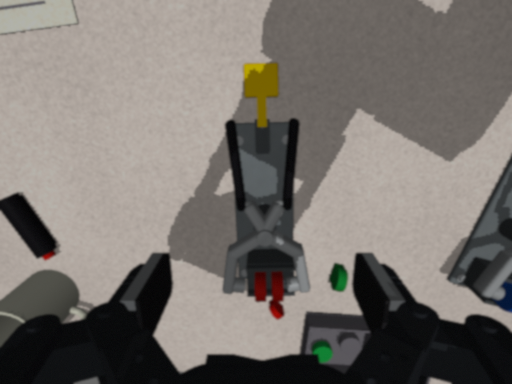

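The wrist view shows the pliers upright: paddle (261,80), handle tops from (231,123)–(240,208) and (294,121)–(290,208), jaws at (268,286).

Run:
```python
from h import *
im=cv2.imread("pics/w0.png");hsv=cv2.cvtColor(im,cv2.COLOR_BGR2HSV)
y=((hsv[...,0]>18)&(hsv[...,0]<35)&(hsv[...,1]>150)).astype('u1');y[100:]=0
ys,xs=np.nonzero(y);print("paddle px",xs.min(),xs.max(),ys.min(),ys.max())
p=onz("wrist",((xs.min()+xs.max())/2,(ys.min()+ys.max())/2),.068)
A=(onz("wrist",(231,123),.084)+onz("wrist",(294,121),.084))/2
B=(onz("wrist",(240,208),.084)+onz("wrist",(290,208),.084))/2
bolt=onz("wrist",(265,238),.088)
print(np.round([p,A,B,bolt],4))
for u,v in [(p,B),(p,bolt),(A,bolt)]: print(np.degrees(np.arctan2(*(v-u)[1::-1])))
print(np.linalg.norm((p-bolt)[:2]),np.linalg.norm(onz("wrist",(231,123),.084)-onz("wrist",(294,121),.084)))
```

```text
paddle px 244 277 63 99
[[ 0.519  -0.1942  0.068 ]
 [ 0.5583 -0.1889  0.084 ]
 [ 0.6514 -0.1784  0.084 ]
 [ 0.6861 -0.1755  0.088 ]]
6.803603386697625
6.394212027564733
6.011891950409815
0.16816977222602478 0.06411191617605172
```

Run:
```python
from h import *
plan([.6025,-.185,.052],np.radians(6.2))
```

```text
t 2.6 tcp [ 0.6065 -0.1859  0.24  ] travel [  3.9   1.2 188. ] twist -1.4 q [-0.39  0.48  1.27  0.    1.4  -2.05] F [-0.3  0.4 -0.2] open 0.08486843331115329
```

```bash
python3 -m pendant '{"claw":[85,85,85,85,85,85],"travel":[[4,1,45],[4,1,90],[4,1,125],[4,1,140],[4,1,140],[4,1,140]],"twist":[-1.4,-1.4,-1.4,-1.4,-1.4,-1.4]}'
python3 - <<'E'
from h import *
a=save("wrist","w1.png")
for r in arm.spot_point("red_grip","wrist"): print(r["p"],np.round(r["at"],1),np.round(onz("wrist",r["at"],.072),4))
plan([.6025,-.185,.052],np.radians(6.2))
E
```

```text
time: 3.2
tcp_pos: [0.6031, -0.186, 0.1005]
tool_rot: [[-0.994, -0.107, 0.001], [-0.107, 0.994, -0.0], [-0.001, -0.0, -1.0]]
wrist_force: [0.7, 0.1, 0.7]
opening: 0.0849
grip_force: 0.0
0.84 [257.1 212.5] [ 0.6039 -0.1893  0.072 ]
t 3.3 tcp [ 0.6037 -0.1864  0.1013] travel [ 1.1  1.6 49.3] twist -0.1 q [-0.39  0.61  1.44  0.    1.09 -2.07] F [0.3 0.3 0.6] open 0.08512035456642227
```

View pics/w1.png

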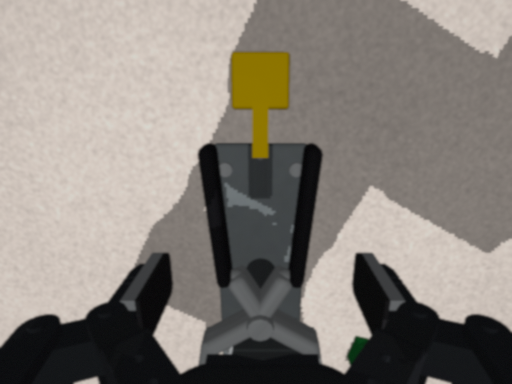

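Handle tops are symmetric about column 261 and the fingers about 263: well centred. Descend.

```bash
python3 -m pendant '{"claw":[85,85,85,85],"travel":[[1,0,25],[1,0,49],[1,0,49],[1,0,49]],"twist":[0,0,0,0]}' && python3 -m pendant '{"claw":[70,60,50,42,36,36,36,36],"travel":[[0,0,0],[0,0,0],[0,0,0],[0,0,0],[0,0,0],[0,0,0],[0,0,0],[0,0,0]],"twist":[0,0,0,0,0,0,0,0]}' 50
```

```text
time: 3.7
tcp_pos: [0.6023, -0.1866, 0.0519]
tool_rot: [[-0.994, -0.106, 0.001], [-0.106, 0.994, -0.0], [-0.001, -0.0, -1.0]]
wrist_force: [0.2, -0.0, 0.4]
opening: 0.0851
grip_force: 0.0
time: 4.5
tcp_pos: [0.603, -0.1866, 0.0522]
tool_rot: [[-0.994, -0.106, 0.003], [-0.106, 0.994, -0.001], [-0.003, -0.001, -1.0]]
wrist_force: [0.7, 2.8, 14.8]
opening: 0.0362
grip_force: 7.4
```

Run:
```python
from h import *
a=save("wrist","w2.png");b=save("top","t2.png");s=save("scene","s2.png")
c=lambda i,x,y,w,h:cv2.resize(i[y:y+h,x:x+w],(400,300),interpolation=cv2.INTER_CUBIC)
cv2.imwrite("pics/c2.png",np.vstack([np.hstack([c(a,100,50,320,240),c(b,280,130,120,150*90//150)]),np.hstack([c(s,110,90,160,120),c(b,280,180,120,90)])])[:,:,::-1])
print(arm.get_obs()["opening"],arm.get_obs()["grip_force"])
```

```text
0.03614389387198727 7.363911475986242
```

View pics/c2.png

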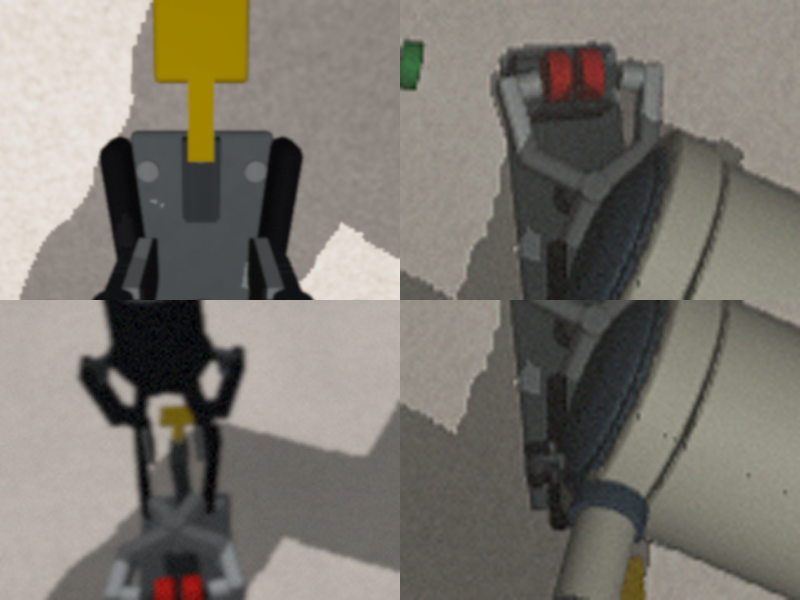

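Run:
```python
from h import *
a=np.radians(6.2);R=np.array([[np.cos(a),-np.sin(a),0],[np.sin(a),np.cos(a),0],[0,0,1]]);P=np.array([.687,-.1762,0])
# predicted pixel of handle outer/inner tail edges, open & locked, tops z=.084, at pliers x=-120
for name,half in (("open x-85",.035),("locked x-85",.0205)):
  for s in(1,-1):
    for z in(.084,.060): print(name,s,z,proj("wrist",P+R@[-.085,s*half,z]).round())
for s in(1,-1):print("plate corner",proj("wrist",P+R@[-.11,s*.04,.01]).round())
o=arm.get_obs();T=np.array(o["tool_rot"]);p=np.array(o["tcp_pos"])
for s in(1,-1):
  for dz in (0,-.019): print("finger",s,dz,proj("wrist",p+T@[0.011,s*.018,dz]).round(),proj("wrist",p+T@[-0.011,s*.018,dz]).round())
print(p,o["wrist_force"],o["torque"])
```

```text
open x-85 1 0.084 [333. 257.]
open x-85 1 0.06 [324. 236.]
open x-85 -1 0.084 [194. 258.]
open x-85 -1 0.06 [202. 236.]
locked x-85 1 0.084 [304. 258.]
locked x-85 1 0.06 [299. 236.]
locked x-85 -1 0.084 [223. 258.]
locked x-85 -1 0.06 [228. 236.]
plate corner [320. 172.]
plate corner [206. 172.]
finger 1 0 [292. 214.] [291. 248.]
finger 1 -0.019 [295. 227.] [294. 264.]
finger -1 0 [230. 214.] [232. 248.]
finger -1 -0.019 [227. 228.] [228. 264.]
[ 0.60302133 -0.18664151  0.05226156] [-0.05721163  2.24493444 14.83524156] [ 0.72188276 -0.02554478 -0.00787884]
```

View pics/w2.png

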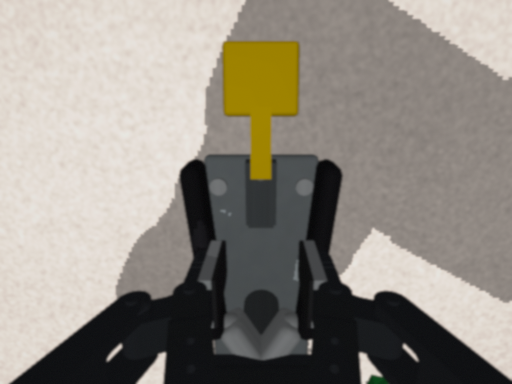

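The handles are still open (outer edges about cols 190/330 at row 257), with the finger tips riding over their tops (tips at row 240). I'll reopen and go deeper.

```bash
python3 -m pendant '{"claw":[36,85,85,85,85],"travel":[[0,0,-40],[0,0,-40],[0,0,-40],[0,0,-40],[0,0,-40]],"twist":[0,0,0,0,0]}'
python3 - <<'E'
from h import *
a=save("wrist","w3.png")
plan([.6025,-.1855,.034],np.radians(6.2))
im=a.astype(int).sum(2)
o=arm.get_obs();T=np.array(o["tool_rot"]);p=np.array(o["tcp_pos"])
for s in(1,-1):
  for dz in (0,-.013,-.019): print("finger",s,dz,proj("wrist",p+T@[0.011,s*.0425,dz]).round())
E
```

```text
time: 5.15
tcp_pos: [0.6013, -0.1863, 0.0899]
tool_rot: [[-0.994, -0.106, -0.001], [-0.106, 0.994, 0.0], [0.001, 0.001, -1.0]]
wrist_force: [-0.5, 0.4, -0.0]
opening: 0.085
grip_force: 0.0
t 5.2 tcp [ 0.6014 -0.1863  0.09  ] travel [-1.2  0.7 56. ] twist -0.1 q [-0.4   0.62  1.45  0.    1.07 -2.07] F [0.7 0.1 0.2] open 0.08497196390815892
finger 1 0 [334. 214.]
finger 1 -0.013 [339. 223.]
finger 1 -0.019 [341. 228.]
finger -1 0 [189. 214.]
finger -1 -0.013 [184. 223.]
finger -1 -0.019 [181. 228.]
```

View pics/w3.png

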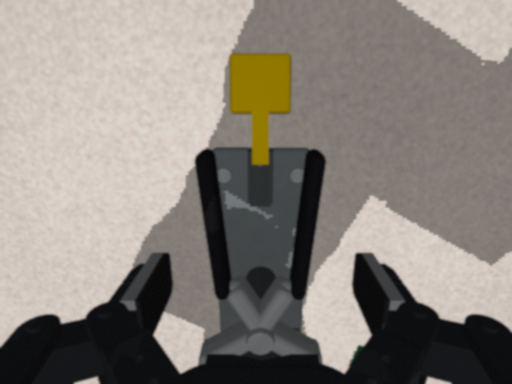

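```bash
python3 -m pendant '{"claw":[85,85,85,85,85],"travel":[[-1,0,30],[-1,0,50],[-1,0,64],[-1,0,64],[-1,0,64]],"twist":[0,0,0,0,0]}' && python3 -m pendant '{"claw":[75,70,66,62,58],"travel":[[0,0,0],[0,0,0],[0,0,0],[0,0,0],[0,0,0]],"twist":[0,0,0,0,0]}' 50
```

```text
time: 5.7
tcp_pos: [0.603, -0.1864, 0.0269]
tool_rot: [[-0.994, -0.106, -0.0], [-0.106, 0.994, 0.0], [0.0, 0.0, -1.0]]
wrist_force: [0.3, -0.3, 0.2]
opening: 0.0853
grip_force: 0.0
time: 6.2
tcp_pos: [0.6036, -0.1874, 0.0284]
tool_rot: [[-0.994, -0.106, 0.002], [-0.106, 0.994, -0.002], [-0.002, -0.002, -1.0]]
wrist_force: [-1.9, -5.4, 7.0]
opening: 0.0583
grip_force: 5.9
```

Run:
```python
from h import *
a=save("wrist","w4.png");s=save("scene","s4.png")
c=cv2.resize(s[80:240,110:270],(480,480),interpolation=cv2.INTER_CUBIC)
cv2.imwrite("pics/c4.png",np.hstack([c,cv2.resize(a[100:384,130:400],(320,480*320//320))[:480]])[:,:,::-1])
plan([.603,-.186,.027],np.radians(6.2))
```

```text
t 6.3 tcp [ 0.6036 -0.1874  0.0283] travel [0.5 1.5 1.3] twist -0.1 q [-0.4   0.7   1.49 -0.    0.95 -2.07] F [-2.7 -6.1  8.7] open 0.05804625622416829
```

View pics/c4.png

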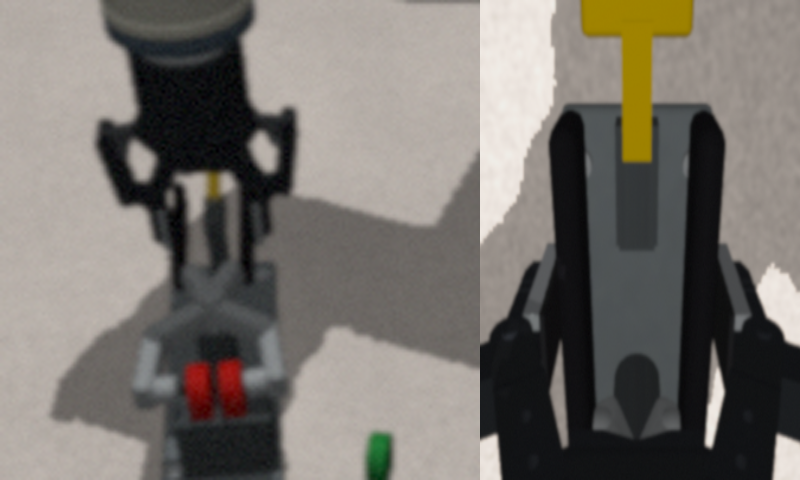

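Now both fingers sit outside the handles and are pushing them together; carry on squeezing.

```bash
python3 -m pendant '{"claw":[54,50,46,42,38,36,36,36],"travel":[[0,0,0],[0,0,0],[0,0,0],[0,0,0],[0,0,0],[0,0,0],[0,0,0],[0,0,0]],"twist":[0,0,0,0,0,0,0,0]}' 60
```

```text
time: 7.1
tcp_pos: [0.6034, -0.1874, 0.028]
tool_rot: [[-0.994, -0.106, 0.002], [-0.106, 0.994, -0.002], [-0.001, -0.002, -1.0]]
wrist_force: [-4.9, -7.4, 14.2]
opening: 0.04
grip_force: 58.8
```

```bash
python3 -m pendant '{"claw":[60,85,85,85,85,85,85,85],"travel":[[0,0,0],[0,0,0],[0,0,0],[0,0,-30],[0,0,-80],[0,0,-130],[0,0,-160],[0,0,-160]],"twist":[0,0,0,0,0,0,0,0]}'
python3 - <<'E'
from h import *
a=save("wrist","w5.png")
im=cv2.cvtColor(a,cv2.COLOR_RGB2HSV)
y=((im[...,0]>18)&(im[...,0]<35)&(im[...,1]>150)).astype('u1')
n,l,st,c=cv2.connectedComponentsWithStats(y);i=1+np.argmax(st[1:,4]);print(st[i])
x,t,w,h,_=st[i];rows=[(r,np.nonzero(l[r]==i)[0]) for r in range(t,t+h,6)];print([(r,v.min(),v.max()) for r,v in rows])
for p in arm.spot_point("red_cap","wrist"): print(p["p"],onz("wrist",p["at"],.052).round(4))
for p in arm.spot_point("red_lever","wrist"): print(p["p"],onz("wrist",p["at"],.072).round(4))
pred=np.array([.687,-.1762,0])+np.array([-.165*np.cos(.108),-.165*np.sin(.108),.097]);print("pred",pred.round(4),proj("wrist",pred),arm.get_obs()["opening"])
plan(pred,.108)
E
```

```text
time: 7.9
tcp_pos: [0.605, -0.187, 0.1915]
tool_rot: [[-0.994, -0.106, 0.007], [-0.106, 0.994, -0.003], [-0.007, -0.003, -1.0]]
wrist_force: [1.1, -0.0, -1.0]
opening: 0.0849
grip_force: 0.0
[ 241   66   44   70 2008]
[(66, np.int64(241), np.int64(283)), (72, np.int64(241), np.int64(284)), (78, np.int64(241), np.int64(284)), (84, np.int64(242), np.int64(284)), (90, np.int64(242), np.int64(283)), (96, np.int64(242), np.int64(283)), (102, np.int64(242), np.int64(282)), (108, np.int64(257), np.int64(267)), (114, np.int64(258), np.int64(267)), (120, np.int64(258), np.int64(267)), (126, np.int64(256), np.int64(268)), (132, np.int64(257), np.int64(268))]
0.7 [ 0.6597 -0.1806  0.052 ]
0.65 [ 0.728  -0.0838  0.052 ]
0.64 [ 0.7866 -0.1539  0.052 ]
0.58 [ 0.7556 -0.164   0.052 ]
0.91 [ 0.5559 -0.1913  0.072 ]
pred [ 0.523 -0.194  0.097] [261.91077877  90.05104162] 0.08529760377218575
t 8.05 tcp [ 0.6023 -0.186   0.1858] travel [79.7  0.4 88.9] twist -0.1 q [-0.39  0.52  1.35  0.    1.28 -2.07] F [ 0.3 -0.  -0.1] open 0.08529760377218575
```

View pics/w5.png

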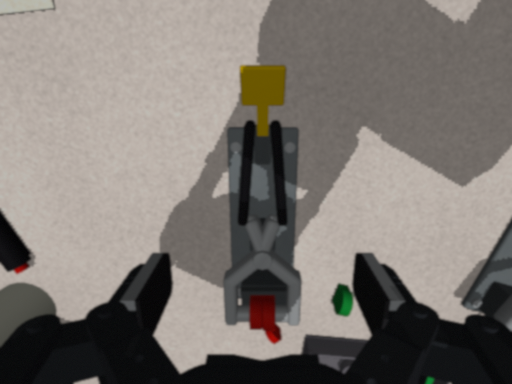

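Locked (handles at cols 247/280, cap against the shell), the paddle at (262,86) as predicted. Shut the gripper and go above it.

```bash
python3 -m pendant '{"claw":[0,0,0,0,0,0,0,0,0],"travel":[[42,0,0],[83,0,0],[83,0,0],[83,0,20],[83,0,40],[83,0,55],[83,0,65],[83,0,70],[83,0,70]],"twist":[0,0,0,0,0,0,0,0,0]}'
python3 -m pendant '{"claw":[0,0,0,0,0,0],"travel":[[0,0,4],[0,0,8],[0,0,12],[0,0,16],[0,0,20],[0,0,20]],"twist":[0,0,0,0,0,0]}'
```

```text
time: 8.95
tcp_pos: [0.52, -0.1949, 0.1159]
tool_rot: [[-0.994, -0.106, -0.001], [-0.106, 0.994, 0.001], [0.001, 0.001, -1.0]]
wrist_force: [0.0, 0.1, -0.1]
opening: 0.0005
grip_force: 0.0
time: 9.55
tcp_pos: [0.52, -0.195, 0.0961]
tool_rot: [[-0.994, -0.106, -0.001], [-0.106, 0.994, 0.0], [0.001, 0.0, -1.0]]
wrist_force: [-0.6, -0.3, 0.7]
opening: -0.0003
grip_force: 0.0
```

```bash
python3 -m pendant '{"claw":[0,0,0,0],"travel":[[0,0,3],[0,0,6],[0,0,8],[0,0,8]],"twist":[0,0,0,0]}'
python3 -m pendant '{"claw":[0,0,0,0],"travel":[[0,0,3],[0,0,6],[0,0,8],[0,0,8]],"twist":[0,0,0,0]}'
```

```text
time: 9.95
tcp_pos: [0.5201, -0.1951, 0.0884]
tool_rot: [[-0.994, -0.106, -0.0], [-0.106, 0.994, 0.0], [0.0, 0.0, -1.0]]
wrist_force: [0.6, 1.4, 0.5]
opening: -0.0
grip_force: 0.0
time: 10.35
tcp_pos: [0.5201, -0.1951, 0.0803]
tool_rot: [[-0.994, -0.106, -0.0], [-0.106, 0.994, 0.0], [0.0, 0.0, -1.0]]
wrist_force: [0.7, 0.5, -0.3]
opening: -0.0001
grip_force: 0.0
```

```bash
python3 -m pendant '{"claw":[0,0,0,0,0],"travel":[[0,0,3],[0,0,6],[0,0,9],[0,0,12],[0,0,12]],"twist":[0,0,0,0,0]}'
python3 - <<'E'
from h import *
a=save("wrist","w6.png")
im=cv2.cvtColor(a,cv2.COLOR_RGB2HSV)
y=((im[...,0]>18)&(im[...,0]<35)&(im[...,1]>150))
print("yellow rows",y.any(1).nonzero()[0][[0,-1]],y.any(0).nonzero()[0][[0,-1]])
cv2.imwrite("pics/w6.png",a[:,:,::-1])
E
```

```text
time: 10.85
tcp_pos: [0.5202, -0.1952, 0.0683]
tool_rot: [[-0.994, -0.106, -0.0], [-0.106, 0.994, 0.0], [0.0, 0.0, -1.0]]
wrist_force: [1.2, 0.2, 2.3]
opening: 0.0001
grip_force: 0.9
yellow rows [229 271] [225 295]
```

View pics/w6.png

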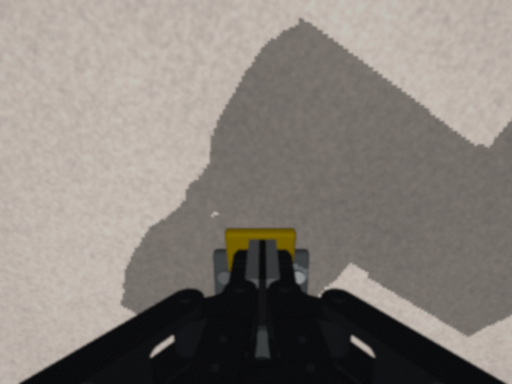

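Run:
```python
from h import *
c,s=np.cos(.108),np.sin(.108);P=np.array([.687,-.1762,0])
for x,z in((-.182,.097),(-.187,.068)):
  print(z,[proj("wrist",P+[x*c-y*s,x*s+y*c,z]).round(1) for y in(-.018,.018)])
im=arm.snapshot("scene")
b=[r for r in arm.trace("red_lever","scene")];print([(r["p"],r["box"]) for r in b])
for x,z in((-.165,.097),(-.170,.068)):print(z,proj("scene",P+[x*c,x*s,z]).round(1))
cap=arm.spot_point("red_handle","scene");print(cap[:2])
for h in(.0205,.035):print(h,[proj("scene",P+[-.085*c-y*s,-.085*s+y*c,.084]).round(1) for y in(-h,h)])
print(arm.get_obs()["wrist_force"])
```

```text
0.097 [array([226.6, 229.5]), array([298.8, 229.4])]
0.068 [array([231.6, 200.5]), array([293.6, 200.3])]
[]
0.097 [180.7 125.2]
0.068 [182.2 134.2]Traceback (most recent call last):
  File "<stdin>", line 8, in <module>
ValueError: it knows: blue_grip, red_cap, red_grip, red_lever, red_pliers
```

The paddle is still up (its edge at row 229 fits z = 97 mm), so contact is just beginning; push on.

```bash
python3 -m pendant '{"claw":[0,0,0,0,0],"travel":[[0,0,3],[0,0,6],[0,0,9],[0,0,9],[0,0,9]],"twist":[0,0,0,0,0]}'
python3 -m pendant '{"claw":[0,0,0,0],"travel":[[0,0,3],[0,0,6],[0,0,6],[0,0,6]],"twist":[0,0,0,0]}'
```

```text
time: 11.5
tcp_pos: [0.5202, -0.1951, 0.0595]
tool_rot: [[-0.994, -0.106, -0.0], [-0.106, 0.994, 0.0], [0.0, 0.0, -1.0]]
wrist_force: [-0.0, -0.1, 0.0]
opening: 0.0003
grip_force: 0.0
time: 11.9
tcp_pos: [0.5202, -0.1951, 0.0536]
tool_rot: [[-0.994, -0.106, -0.0], [-0.106, 0.994, 0.0], [0.0, 0.0, -1.0]]
wrist_force: [0.3, 0.3, 0.0]
opening: 0.0001
grip_force: 0.0
```

Force vanished: it sprang open. Lift and check.

```bash
python3 -m pendant '{"claw":[0,0,0,0,0,0,0],"travel":[[0,0,-40],[0,0,-90],[0,0,-130],[-40,0,-150],[-80,0,-150],[-80,0,-150],[-80,0,-150]],"twist":[0,0,0,0,0,0,0]}'
python3 - <<'E'
from h import *
a=save("wrist","w7.png");s=save("scene","s7.png")
cv2.imwrite("pics/c7.png",np.hstack([cv2.resize(a[40:384,150:380],(360,538)),cv2.resize(s[110:250,140:230],(346,538),interpolation=cv2.INTER_CUBIC)])[:,:,::-1])
E
```

```text
time: 12.6
tcp_pos: [0.6, -0.1864, 0.2033]
tool_rot: [[-0.994, -0.107, -0.001], [-0.107, 0.994, 0.0], [0.001, 0.0, -1.0]]
wrist_force: [-0.2, -0.2, -0.5]
opening: 0.0003
grip_force: 0.0
```

View pics/c7.png

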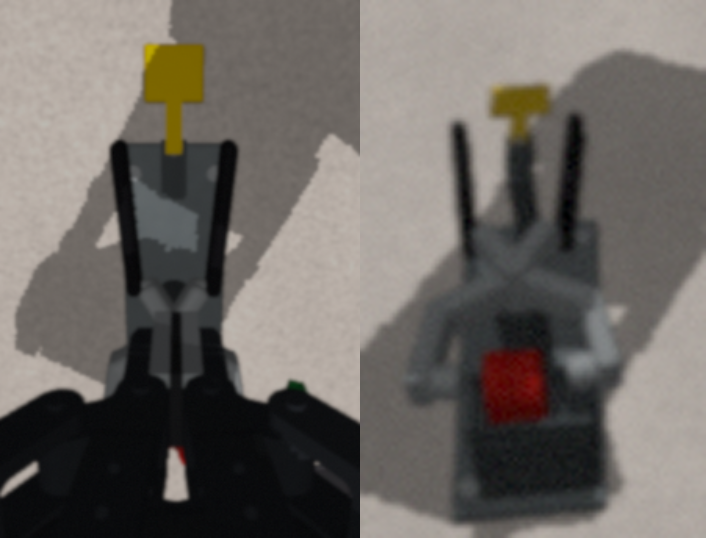

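The handles are fully open, the lever is down, and the red cap sits against its shell (one block at (515,385) in the crop) with the jaw backed off.

```bash
python3 -c "
from workcell import arm
print(arm.hand_in())"
```

```text
the job is handed in; nothing more can be done
None
```

The red pliers were squeezed until they locked by themselves, then released with the lever. In the last pictures they stand fully open with the red cap against its shell. I never moved the arm onto the blue pliers, and the job was handed in at about 13 s.

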